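# Tip the tube tote over the edge stop

### The arm

A 7-joint arm with a two-finger parallel gripper is mounted at the origin on a cart in front of the work surface, level with it; the furniture and walls round the work are solid. World frame = base frame: x ahead of the robot, y to its left, z up, the work surface at z = 0. Lengths are in m, angles in rad, forces in N, time in s.
With the tool pointing down it reaches from about 0.425 to 0.825 m from the base axis. Payload 3.6 kg.
Tool frame: the origin (TCP) lies at the very end of the fingers, on their centre line; the grasp point (between the pads) lies 19 mm behind it; z points along the fingers, y is the line along which they close (so a half turn about z gives the same grasp; the last joint's range is limited). The gripper opens to 85 mm and grips with 20 to 120 N. Pads are 22 mm wide; open, the fingers measure 114 mm over their backs; the gripper's body (76 mm by 85 mm) begins 54 mm behind the grasp point. The pads swing forward as they close: fully open they stand 13 mm farther back than shut.
Start: joints at [1.246, 0.615, -0.013, 1.423, 0.008, 1.103, -0.04], TCP at [0.191, -0.621, 0.208] pointing down, gripper open.
Joint ranges: [-3.12, 3.12], [-0.3, 2.06], [-1.34, 1.32], [0.26, 2.42], [-1.36, 4.5], [0.01, 1.98], [-2.84, 2.84]. Speed limits (rad/s): [2.79, 2.79, 3.14, 3.14, 3.14, 3.14, 3.14].

### API

Orientations are given as a unit quaternion [x, y, z, w].
In Python, from bench import monitor, eyes, env gives the robot as it stands.
- The arm moves only by the tool apply_moves, never from a script. Its argument "series" is text: rows parted by semicolons, each of 5 numbers parted by spaces: the shift along the tool's x, y, z in cm, then the turn about the tool's z in degrees, then the closure, from 0 (fully open) to 1 (shut). In form: x y z roll jaw; .... A call has 1 to 20 rows; each row shifts and turns the commanded pose from where the row before left it, along the tool's axes as they then stand; what a row does not reach is not made up. A row lasts 1/10 s, in which the tool goes at most 50 mm and 8.59 degrees, less where a joint would pass 70% of its speed; a pose out of reach is approached as far as the arm can. A call is refused whole if a number of a shift passes 5 or a number of a turn 8.59, either way. A call with a gripper value outside its range is refused whole. The fingers move at their own pace and stop on an object; "newtons" is the grip in N (left out, the last holds). Time passes only in rows, so rows that do not move let the fingers close. It gives the time, the measured TCP pose, the force, the opening and the grip force at its end, in the units of the state.
- monitor.state(): the state, without advancing time (a new reading comes with each control period).
- eyes.grab_frame(name): name is "scene" or "top" or "wrist"; returns a dict with "pixels" (420x560x3 uint8, blue, green, red), "range_z" (420x560 float32, m along the optical axis (not along the pixel's ray), 0 where there is no reading), "camera_matrix" (3x3 intrinsics, pixels), "k1" (the pictures are not rectified: a ray, as slopes to the right and down, at radius r is drawn at 1 + k1 r^2 times it, then the intrinsics apply), "xyz" and "attitude" of the camera in the world. Camera axes: x right, y up, looking along -z (the intrinsics and any distortion apply to the point x, -y, -z); pixel columns grow to the right and rows downward; lengths in m; the calibration is good to about 2 mm. A picture is of the moment at which its call begins.
- env.job_done(): hands the job in; it is judged then, once.
The state is a dict: "time": time; "joint_pos": joint angles; "qvel": joint speeds; "joint_torque": joint torques, N m; "ee_pos": TCP position; "tcp_rot": TCP orientation; "force": force on the tool from outside, world axes, zero at the start; "torque": the same for the moment, N m; "grip_width": opening from 0.0 (shut) to 1.0 (fully open); "gripper_force": force on a finger pad.
Only numpy, scipy, OpenCV 4.12 (cv2) and the standard library are available. Lean on these libraries where they do the work, as an engineer would, in place of code of your own. Each camera call takes 0.05 s, during which the arm holds its last target. There are 200 camera calls.

### The job

First clear the catch tray of the tipping stand: take out the small bottle left in it and set it upright on the worktop, off the stand. Then slide the tote up to the edge stop and tip it over the stop by its handle, without lifting it off the stand, so that it comes to lie mouth down on the chute and both tubes end in the catch tray. Do not disturb the beaker, the dish and the tip box.

Things in the scene. Friction and masses are not known exactly. Their poses are not given: they have to be found in the camera images.
- stand: Fixed aluminium tipping stand, 460 x 230 x 322 mm. Origin on the worktop (z = 0) below the front face of the edge stop, midway across; x points the way the tote tips, y across, z up. Level deck where the tote stands: x -190 to 0, y +-80 mm, top at z = 110 mm. Sites stop, tray and guard are parts of it, with its axes. A reagent shelf hangs over the back of the worktop (x beyond 0.7 m).
- stop (a point): Middle of the top of the edge stop, a steel strip across the front of the deck: stand x -5 to 0 mm, 15 mm high above the deck, upright faces. From its top a chute 178 mm wide falls forward at 38 degrees to stand x = 81 mm, between cheeks at y = +-95 mm (x 0 to 80, up to z = 130 mm).
- tray (a point): Point on the floor of the grey catch tray (stand x = 190, z = 8 mm). The tray reaches to stand x = 270 mm, inside y +-93 mm; side walls 40 mm high, end wall (x 266 to 270) 55 mm high, from the worktop.
- guard (a point): Middle of the rear lower edge of a level clear splash guard over stop and chute: stand x -13 to 70 mm, y +-115 mm, z 308 to 316 mm, rear edge grey, on two posts at x = 40, y = +-106 mm. An upright tool holding the tote's handle would strike it before the tote passes its balance; a tool leaning back (toward -x) 35 to 45 degrees clears it.
- tote: Loose white open tote, 86 deep (x) x 134 wide (y) x 115 mm high, walls and floor 4 mm, 0.25 to 0.5 kg, upright on the deck, about 5 to 50 mm short of the stop. Origin: centre of underside; x toward the stop, z to its mouth. Pivoting on its toe it balances after 50 to 60 degrees, then falls by itself on to the chute (128 degrees).
- tote_handle (a point): Middle of the upright bar of the tote's grey loop handle, on the rear (-x) wall: round bar 14 mm thick, 54 mm long along the tote's z, 32 mm behind the rear wall, 49 mm above the tote's underside. Pinched across y it can turn between the pads. Axes as the tote's.
- tote_toe (a point): Bottom front edge of the toe, a strip 6 mm high along the foot of the tote's front wall that sticks out to x = +58 mm in the tote's frame (this point: y = 0, z = 0). It meets the stop, then hooks behind it and keeps the tipped tote from sliding down the chute.
- tube_0: 50 ml capped tube, 34 x 114 x 34 mm, about 40 g, lying across the tote's floor (long axis y); origin at the underside, mid length. Slides out when the tote is tipped.
- tube_1: Second tube, the same, beside the first.
- bottle: Small capped reagent bottle, body 38 mm diameter to z = 62 mm, cap 24 mm diameter, 75 mm high, about 50 g, standing in the catch tray; origin at the centre of its underside, z up.
- beaker: Clear empty beaker, 50 mm diameter, 70 mm high, standing on the worktop beside the stand; origin at the centre of its underside. Bystander, leave alone.
- dish: Flat round culture dish, 91 mm diameter, 16 mm high, on the worktop beside the stand; origin at the centre of its underside. Bystander, leave alone.
- tip_box: Pipette tip box, 90 (x) x 126 (y) x 78 mm, on the worktop beyond the tray; origin at the centre of its underside. Bystander, leave alone.

How it is judged:
On the way, in this order (a step that is already met when the one before it is completed fails the run):
1. the bottle stands upright and released on the worktop, off the stand, while the tote is still upright (height (world z) of bottle below 0.005 m and angle between bottle's own z axis and vertical below 0.1 rad and linear speed of bottle below 0.03 m/s and contact force between the fingers and bottle below 0.1 N and angle between tote's own z axis and vertical below 0.2 rad), for 0.2 s.
2. the tote is tipped past its side over the stop (angle between tote's own z axis and vertical above 1.9 rad), for 0.1 s.
At the end, for the whole second after the job is handed in: The tote rests mouth down on the chute, turned 117 to 149 degrees, its toe at the stop (60 mm behind to 20 mm past its front face, above z 90 mm); both tubes rest outside the tote in the catch tray; the bottle rests upright (0.1 rad) on the worktop, off the stand (angle between tote's own z axis and vertical between 2.05 and 2.6 rad and x of tote_toe in the frame of stand between -0.06 and 0.02 m and z of tote_toe in the frame of stand above 0.09 m and linear speed of each of tote, tube_0, tube_1, bottle below 0.02 m/s and x of tube_0 in the frame of stand between 0.03 and 0.27 m and y of tube_0 in the frame of stand between -0.095 and 0.095 m and z of each of tube_0, tube_1 in the frame of tote above 0.115 m and height (world z) of each of tube_0, tube_1 below 0.09 m and x of tube_1 in the frame of stand between 0.03 and 0.27 m and y of tube_1 in the frame of stand between -0.095 and 0.095 m and height (world z) of bottle between -0.01 and 0.005 m and angle between bottle's own z axis and vertical below 0.1 rad); the robot touches nothing.
It fails at once if the tote is lifted off the stand (its toe more than 50 mm above the deck) (height (world z) of tote_toe above 0.16 m).
It fails at once if the bottle is knocked over (angle between bottle's own z axis and vertical above 0.7 rad).
It fails at once if the beaker is disturbed (moved 20 mm) (distance of beaker from where it was at the start of the episode above 0.02 m).
It fails at once if the dish is disturbed (moved 20 mm) (distance of dish from where it was at the start of the episode above 0.02 m).
It fails at once if the tip box is disturbed (moved 20 mm) (distance of tip_box from where it was at the start of the episode above 0.02 m).
It also fails if it takes over 61 s, if anything falls off the work surface, if the arm or the gripper's body presses on something with over 40 N, if the wrist force passes 120 N, or if a joint passes its speed limit or range.

## Working session

There is one attempt and no reset: what is moved stays moved. The work goes in short steps, Python scripts to look and compute and a tool call to move; the robot and the scene stay as the last step left them, time stands still between calls to the robot, and variables do not carry over. Pictures are saved under pics/ and viewed, at most 10 in all, crops included, and the job is handed in when it is done.

Besides the shell and the picture viewer there is one more tool, called after "Emit:" by a JSON object that holds its "method" and its "body", one argument or row to a line. apply_moves: Moves the arm, as the interface text tells. Its arguments: {"type":"object","properties":{"series":{"type":"string"},"newtons":{"type":"number"}},"required":["series"]}

```bash
mkdir -p pics; ls
cat > h.py <<'E'
import numpy as np,cv2
from scipy.spatial.transform import Rotation as R
from bench import monitor,eyes,env
def grab(n):
    f=eyes.grab_frame(n); np.savez(n+'.npz',**f); return f
def rays(f,u,v):
    K=np.array(f['camera_matrix']);k=float(f['k1'])
    d=np.stack([(np.asarray(u,float)-K[0,2])/K[0,0],(np.asarray(v,float)-K[1,2])/K[1,1]],-1)
    s=d.copy()
    for _ in range(20): s=d/(1+k*(s**2).sum(-1,keepdims=True))
    c=np.concatenate([s[...,:1],-s[...,1:],-np.ones_like(s[...,:1])],-1)
    return c
def cloud(f):
    v,u=np.mgrid[0:420,0:560]
    c=rays(f,u,v)*f['range_z'][...,None]
    return R.from_quat(f['attitude']).apply(c.reshape(-1,3)).reshape(420,560,3)+np.array(f['xyz'])
E
python3 - <<'E'
from h import *
for n in('scene','top'):
    f=grab(n); cv2.imwrite(f'pics/{n}0.png',f['pixels']); print(n,f['xyz'],f['attitude'],f['k1'],f['camera_matrix'])
print(monitor.state())
E
```

```text
pics
scene [ 0.27397696 -0.74111263  1.09103217] [ 0.35973822 -0.0691519  -0.17450033  0.91397815] 0.030639483583097236 [[514.13371116   0.         274.62110097]
 [  0.         514.13371116 210.08446819]
 [  0.           0.           1.        ]]
top [ 0.17764715 -0.04627969  1.36205481] [ 0.13657996 -0.11583804 -0.62691465  0.75822522] -0.10876916675920129 [[486.42820539   0.         277.36643205]
 [  0.         486.42820539 213.99632612]
 [  0.           0.           1.        ]]
{'time': 0.1, 'joint_pos': array([ 1.24650895,  0.61585486, -0.01261219,  1.42476876,  0.00809152,
        1.10339172, -0.04040126]), 'qvel': array([-0.0007687 , -0.00199739,  0.00065674, -0.00385944,  0.00016182,
       -0.00028408,  0.00069109]), 'joint_torque': array([ 9.53353519e-04, -4.70382750e+01,  2.59979591e-01, -1.71570092e+01,
        1.00763267e-02,  5.86872571e-03, -4.35979615e-06]), 'ee_pos': array([ 0.19050257, -0.62066772,  0.20662308]), 'tcp_rot': array([ 9.88930869e-01,  1.48372268e-01, -1.88579684e-04, -1.17129463e-03]), 'force': array([ 0.82853204, -0.49613644,  0.04715915]), 'torque': array([ 0.02503624, -0.03517515, -0.00480544]), 'gripper_force': 0.0, 'grip_width': 0.9986869543128934}
```

View pics/top0.png

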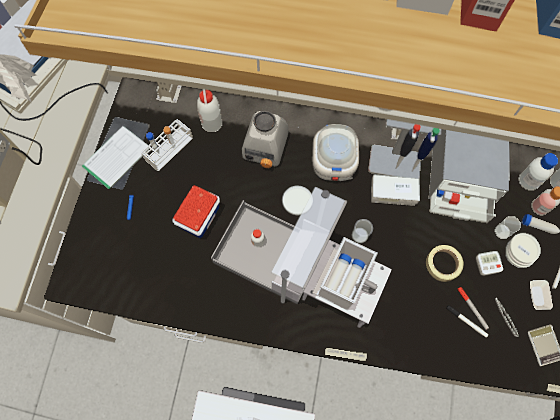

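View pics/scene0.png

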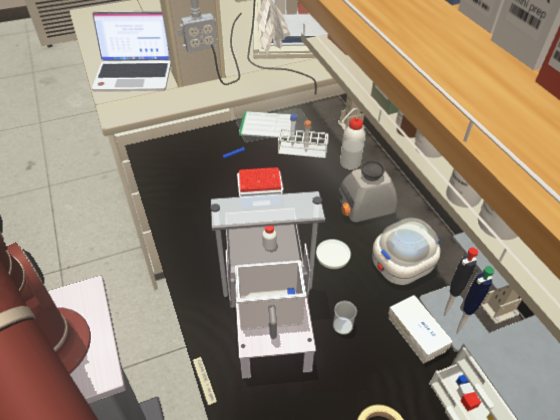

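Top view: tote at (350,272) with handle at (370,288), guard (310,240), tray (255,245) with bottle cap (257,236), tip box (197,211), dish (297,200), beaker (362,232). The scene view shows the same from behind the stand.

Run:
```python
from h import *
P={};C={}
for n in('scene','top'):
    f=dict(np.load(n+'.npz')); P[n]=cloud(f); C[n]=f['pixels']
def px(n,u,v): return P[n][v,u].round(3)
for uv in [(257,234),(297,200),(362,226),(197,208),(370,288),(350,250),(325,196),(284,272),(310,240),(375,310),(230,250)]: print('top',uv,px('top',*uv))
for uv in [(269,229),(333,254),(344,318),(260,178),(272,310),(270,350),(265,208),(217,207),(318,200)]: print('sc',uv,px('scene',*uv))
def rect(n,m,name):
    p=P[n][m][:,:2].astype(np.float32)
    if len(p)<10: print(n,name,len(p));return
    r=cv2.minAreaRect(p*1000); print(n,name,len(p),np.round(r[0],1),np.round(r[1],1),round(r[2],1),'medz',np.median(P[n][m][:,2]).round(4))
for n in P:
    p=P[n]; box=(p[...,0]>0.2)&(p[...,0]<0.9)&(p[...,1]<0.5)&(p[...,1]>-0.6)
    z=p[...,2]
    for nm,a,b in(('guard',.30,.33),('deck',.105,.115),('tote rim',.221,.229),('floor',.004,.012)):
        m=(box&(z>a)&(z<b)).astype(np.uint8)
        m=cv2.morphologyEx(m,cv2.MORPH_OPEN,np.ones((2,2),np.uint8))
        k,l,s,c=cv2.connectedComponentsWithStats(m,connectivity=8)
        for i in np.argsort(-s[1:,4])[:3]+1:
            if s[i,4]>60: print(s[i][:4],end=' ');rect(n,l==i,nm)
    hsv=cv2.cvtColor(C[n],cv2.COLOR_BGR2HSV)
    red=((hsv[...,0]<8)|(hsv[...,0]>172))&(hsv[...,1]>150)&(hsv[...,2]>80)&box
    k,l,s,c=cv2.connectedComponentsWithStats(red.astype(np.uint8))
    for i in range(1,k):
        if s[i,4]>20: print(c[i]);rect(n,l==i,'red')
```

```text
top (257, 234) [0.582 0.082 0.088]
top (297, 200) [ 0.729 -0.007  0.023]
top (362, 226) [ 0.687 -0.209  0.014]
top (197, 208) [0.63  0.267 0.074]
top (370, 288) [ 0.468 -0.231  0.174]
top (350, 250) [ 0.558 -0.168  0.169]
top (325, 196) [ 0.628 -0.078  0.322]
top (284, 272) [ 0.432 -0.017  0.323]
top (310, 240) [ 0.517 -0.061  0.319]
top (375, 310) [ 0.451 -0.28  -0.001]
top (230, 250) [0.541 0.156 0.019]
sc (269, 229) [0.583 0.076 0.081]
sc (333, 254) [ 0.73  -0.014  0.015]
sc (344, 318) [ 0.674 -0.19  -0.   ]
sc (260, 178) [0.632 0.273 0.073]
sc (272, 310) [ 0.477 -0.217  0.191]
sc (270, 350) [ 0.457 -0.257  0.108]
sc (265, 208) [ 0.524 -0.058  0.317]
sc (217, 207) [ 0.432 -0.023  0.321]
sc (318, 200) [ 0.633 -0.083  0.324]
[211 193 115  39] scene guard 3460 [ 416.1 -189.1] [1097.8  307.3] 59.9 medz 0.3147
[237 299  79  61] scene deck 2235 [ 432.6 -422.6] [700.3 174.4] 73.8 medz 0.1089
[384 228  41  30] scene deck 222 [ 854.4 -114.4] [ 52.8 109.8] 28.0 medz 0.1097
[477 382  22  28] scene deck 167 [ 556.8 -629.4] [606.1  51.1] 26.4 medz 0.1079
[237 288  24  15] scene tote rim 106 [ 
[... 1067 characters left out ...]
2.1 -500.3] [59.8 18.2] 89.1 medz 0.1078
[219 209  73  78] top floor 1907 [425.6  76.2] [515.4 200.8] 5.0 medz 0.0095
[454 197  35  17] top floor 306 [ 529.6 -293.5] [ 81.3 856.3] 49.5 medz 0.0077
[481.15812592  17.12445095]
top red 683 [ 877.3 -296.9] [73.5 24.7] 72.4 medz 0.6846
[416.25       127.83333333]
top red 36 [ 882.7 -284.2] [15.3 15.8] 8.5 medz 0.2783
[194.8317008  207.76491541]
top red 1123 [646.6 283.4] [114.7 143.8] 74.6 medz 0.0778
[454.4691358  198.62962963]
top red 81 [ 823.4 -474.4] [23.7 35. ] 71.7 medz 0.0323
[256.66037736 233.22641509]
top red 53 [585.8  84.6] [20.  19.6] 10.7 medz 0.0842
[462.82608696 293.17391304]
top red 69 [ 543.1 -524.3] [39.8 20.3] 34.4 medz 0.0125
```

```bash
cat >> h.py <<'E'
def onplane(f,u,v,z):
    d=R.from_quat(f['attitude']).apply(rays(f,u,v)); o=np.array(f['xyz'])
    return o+d*((z-o[2])/d[...,2])[...,None]
E
python3 - <<'E'
from h import *
for n in('scene','top'):
    f=dict(np.load(n+'.npz')); p=cloud(f)
    box=(abs(p[...,0]-.52)<.2)&(abs(p[...,1])<.4)
    def comp(m):
        m=cv2.morphologyEx(m.astype(np.uint8),cv2.MORPH_OPEN,np.ones((3,3),np.uint8))
        k,l,s,c=cv2.connectedComponentsWithStats(m); i=1+np.argmax(s[1:,4]); return l==i
    for nm,a,b,z in(('guard',.305,.33,.316),('deck',.1,.12,.11),('rim',.215,.235,.225),('floor',.002,.014,.008)):
        m=comp(box&(p[...,2]>a)&(p[...,2]<b)); v,u=np.nonzero(m)
        q=onplane(f,u,v,z)[:,:2].astype(np.float32)*1000
        r=cv2.minAreaRect(q); print(n,nm,len(q),np.round(r[0],1),np.round(r[1],1),round(r[2],1)); print(cv2.boxPoints(r).round().tolist())
    hsv=cv2.cvtColor(f['pixels'],cv2.COLOR_BGR2HSV)
    red=((hsv[...,0]<8)|(hsv[...,0]>172))&(hsv[...,1]>120)&(hsv[...,2]>80)
    k,l,s,c=cv2.connectedComponentsWithStats(red.astype(np.uint8))
    for i in range(1,k):
        X=onplane(f,c[i,0],c[i,1],.075)
        if s[i,4]>20 and abs(X[1]-.08)<.05 and X[0]<.7: print('cap',s[i,4],X)
    im=f['pixels']; cr=im[225:365,205:345] if n=='scene' else im[180:330,205:400]
    cv2.imwrite(f'pics/{n}crop.png',cv2.resize(cr,None,fx=4,fy=4,interpolation=cv2.INTER_CUBIC))
a=cv2.imread('pics/scenecrop.png');b=cv2.imread('pics/topcrop.png')
print(a.shape,b.shape)
cv2.imwrite('pics/topcrop2.png',b[:,:800])
E
```

```text
scene guard 3456 [525.7 -64.8] [ 87.4 232.6] 74.1
[[402.0, -75.0], [626.0, -139.0], [649.0, -55.0], [426.0, 9.0]]
scene deck 2336 [ 483.1 -213.8] [123.5 159.1] 74.2
[[390.0, -252.0], [543.0, -295.0], [576.0, -176.0], [423.0, -133.0]]
scene rim 784 [ 489.2 -171.3] [ 93.5 138.3] 73.9
[[410.0, -197.0], [543.0, -235.0], [569.0, -146.0], [436.0, -107.0]]
scene floor 2140 [569.6  90.1] [127.5 187.3] 74.5
[[462.0, 54.0], [643.0, 4.0], [677.0, 126.0], [496.0, 177.0]]
cap 55 [0.58574503 0.08229196 0.075     ]
cap 492 [-0.05396458  0.12126514  0.075     ]
cap 92 [-0.00183273  0.07365819  0.075     ]
top guard 3521 [529.6 -59.3] [ 83.9 231.5] 73.9
[[407.0, -68.0], [629.0, -132.0], [652.0, -51.0], [430.0, 13.0]]
top deck 1937 [ 493.7 -180.5] [185.7 161.3] 73.8
[[390.0, -247.0], [545.0, -292.0], [597.0, -114.0], [442.0, -69.0]]
top rim 137 [ 554.1 -184.2] [89.4 17.2] 67.1
[[529.0, -222.0], [545.0, -229.0], [579.0, -146.0], [564.0, -140.0]]
top floor 2787 [574.5  85.2] [179.9 183.7] 75.4
[[463.0, 21.0], [641.0, -25.0], [686.0, 149.0], [508.0, 195.0]]
cap 54 [0.58769545 0.08496927 0.075     ]
(560, 560, 3) (600, 780, 3)
```

View pics/topcrop2.png

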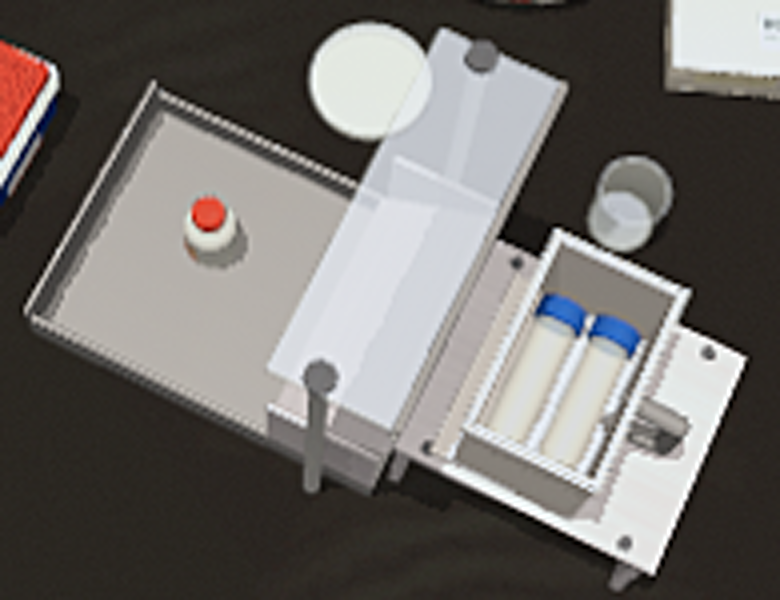

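Top crop: tote with two blue-capped tubes along y, handle on the rear side, bottle in the tray. That makes the stand origin about (0.520,-0.088) with yaw 74°. In stand axes (mm) the bottle is at about (183,-17), the handle at (-164,7), and the tote toe is about 25 short of the stop. First I raise the tool and roll it to tool x = stand x.

Emit:
{"method": "apply_moves", "body": {
  "series": "0 0 -5 -8.13 0;0 0 -5 -8.13 0;0 0 -5 -8.13 0;0 0 -5 -8.13 0;0 0 0 -8.13 0;0 0 0 -8.13 0;0 0 0 -8.13 0;0 0 0 0 0",
  "newtons": 30
}}

```text
time: 0.9
ee_pos: [0.1905, -0.6212, 0.407]
tcp_rot: [0.799, 0.602, 0.0, -0.001]
force: [0.8, 0.3, -0.3]
grip_width: 1.001
gripper_force: 0.0
```

Emit:
{"method": "apply_moves", "body": {
  "series": "4.6 1.1 0 0 0;4.6 1.1 0 0 0;4.6 1.1 0 0 0;4.6 1.1 0 0 0;4.6 1.1 0 0 0;4.6 1.1 0 0 0;4.6 1.1 0 0 0;4.6 1.1 0 0 0;4.6 1.1 0 0 0;4.6 1.1 0 0 0;4.6 1.1 0 0 0;4.6 1.1 0 0 0;4.6 1.1 0 0 0;4.6 1.1 0 0 0;4.6 1.1 0 0 0;4.6 1.1 0 0 0;4.6 1.1 0 0 0;0 0 0 0 0"
}}

```text
time: 2.7
ee_pos: [0.5864, 0.0872, 0.4056]
tcp_rot: [0.796, 0.605, 0.0, -0.004]
force: [-0.9, 0.1, -0.1]
grip_width: 0.997
gripper_force: 0.0
```

Run:
```python
from h import *
f=grab('wrist'); cv2.imwrite('pics/w1.png',f['pixels']); s=monitor.state(); print(s['ee_pos'],s['tcp_rot'])
hsv=cv2.cvtColor(f['pixels'],cv2.COLOR_BGR2HSV)
red=((hsv[...,0]<8)|(hsv[...,0]>172))&(hsv[...,1]>120)&(hsv[...,2]>80)
k,l,st,c=cv2.connectedComponentsWithStats(red.astype(np.uint8)); p=cloud(f)
for i in range(1,k):
    if st[i,4]>60: print(st[i],c[i],onplane(f,c[i,0],c[i,1],.083),np.median(p[l==i],0))
```

```text
[0.58620697 0.08290342 0.40611683] [ 7.97389672e-01  6.03461842e-01 -5.64214063e-04 -1.78853392e-03]
[ 229    0   95   34 3084] [275.84954604  16.00616083] [0.62387607 0.24865061 0.083     ] [0.62378808 0.24944104 0.07758655]
[275 146  16  17 228] [282.5        153.89473684] [0.5868624  0.08389926 0.083     ] [0.58691772 0.08413856 0.08294245]
[   0  239   34   87 1858] [ 14.73681378 283.92088267] [ 0.13369546 -0.00048565  0.083     ] [ 0.07158036 -0.02457104  0.01324679]
```

View pics/w1.png

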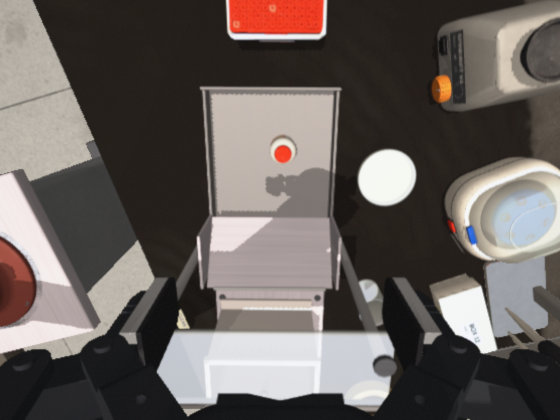

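Wrist image: the bottle cap at (282,154) projects to (0.587,0.084), 1 mm from the tool. I descend and grip.

Emit:
{"method": "apply_moves", "body": {
  "series": "0 0 5 0 0;0 0 5 0 0;0 0 5 0 0;0 0 5 0 0;0 0 5 0 0;0 0 5 0 0;0 0 4 0 0;0 0 3 0 0;0 0 0 0 0.1;0 0 0 0 1;0 0 0 0 1;0 0 0 0 1;0 0 0 0 1;0 0 0 0 1;0 0 0 0 1;0 0 0 0 1;0 0 0 0 1"
}}

```text
time: 4.45
ee_pos: [0.5865, 0.0793, 0.0401]
tcp_rot: [0.799, 0.602, 0.001, 0.0]
force: [-2.5, 0.1, 6.2]
grip_width: 0.278
gripper_force: 26.2
```

Run:
```python
from h import *
s=monitor.state(); print(s['ee_pos'],s['force'],s['grip_width'],s['gripper_force'])
f=grab('wrist'); a=f['pixels'][100:420,130:430]; g=grab('scene')['pixels'][190:290,190:350]
a=cv2.resize(a,(400,427)); g=cv2.resize(g,(400,250))
o=np.zeros((430,800,3),np.uint8);o[:427,:400]=a;o[:250,400:]=g
cv2.imwrite('pics/w2.png',o)
```

```text
[0.58651281 0.07934629 0.04005544] [-2.5460302   0.12353084  6.2413775 ] 0.27783206845866054 26.172225888585672
```

View pics/w2.png

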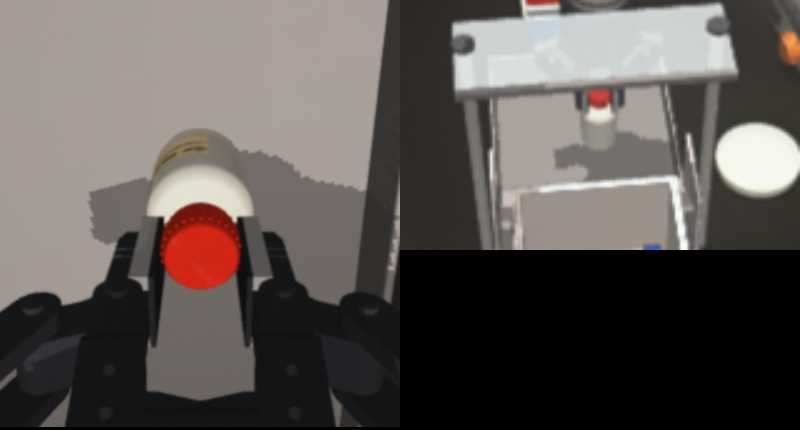

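Run:
```python
from h import *
for n in('wrist','scene','top'):
    f=grab(n) if n=='top' else dict(np.load(n+'.npz')); p=cloud(f)
    hsv=cv2.cvtColor(f['pixels'],cv2.COLOR_BGR2HSV)
    red=((hsv[...,0]<8)|(hsv[...,0]>172))&(hsv[...,1]>120)&(hsv[...,2]>80)
    k,l,st,c=cv2.connectedComponentsWithStats(red.astype(np.uint8))
    for i in range(1,k):
        m=np.median(p[l==i],0)
        if st[i,4]>15 and abs(m[0]-.587)<.04 and abs(m[1]-.08)<.05: print(n,st[i],c[i],m,p[l==i][:,2].max(), onplane(f,c[i,0],c[i,1],.075))
    if n=='wrist':
        print(f['xyz'])
        for v in range(180,420,12): print(v,[(p[v,u]*1000).round().astype(int).tolist() for u in (240,247,262,280,300,318)])
```

```text
wrist [ 250  252   61   65 3103] [280.16983564 284.77183371] [0.58859899 0.08754797 0.0831095 ] 0.20667311933131516 [0.58736418 0.08314236 0.075     ]
[0.60885997 0.15832244 0.20667312]
180 [[573, 117, 9], [577, 115, 8], [585, 113, 8], [595, 110, 9], [606, 107, 9], [616, 104, 9]]
192 [[571, 110, 9], [575, 108, 7], [583, 106, 8], [593, 103, 9], [604, 100, 8], [614, 98, 9]]
204 [[569, 103, 9], [573, 102, 9], [583, 103, 22], [593, 103, 30], [603, 95, 15], [612, 90, 9]]
216 [[566, 96, 8], [571, 95, 9], [584, 103, 42], [593, 103, 48], [602, 96, 37], [611, 83, 9]]
228 [[564, 88, 7], [575, 100, 43], [584, 102, 56], [592, 101, 57], [601, 97, 55], [609, 76, 8]]
240 [[562, 81, 8], [576, 99, 56], [584, 99, 61], [592, 98, 63], [600, 94, 60], [607, 68, 9]]
252 [[571, 94, 55], [575, 95, 61], [582, 95, 64], [591, 96, 72], [598, 90, 64], [606, 84, 57]]
264 [[573, 95, 70], [576, 94, 71], [584, 96, 78], [591, 95, 81], [598, 90, 75], [605, 86, 71]]
276 [[574, 94, 80], [577, 93, 80], [583, 94, 83], [590, 92, 84], [597, 89, 83], [604, 86, 81]]
288 [[575, 94, 89], [577, 93, 89], [582, 89, 84], [588, 87, 8
[... 722 characters left out ...]
, 8], [543, -27, 8], [554, -31, 8], [568, -34, 9], [580, -38, 9]]
396 [[580, 92, 138], [581, 91, 138], [539, -37, 8], [552, -41, 8], [594, 88, 138], [598, 86, 137]]
408 [[580, 92, 142], [582, 92, 142], [585, 92, 143], [589, 90, 142], [594, 88, 141], [598, 88, 143]]
scene [271 126   9  12  38] [274.28947368 130.05263158] [0.58343228 0.0385194  0.43274394] 0.4360522036611777 [0.75023646 0.45996342 0.075     ]
scene [253 156  17  11  88] [260.60227273 161.09090909] [0.56097484 0.06526488 0.33192368] 0.3710756566769532 [0.6584267  0.33834316 0.075     ]
scene [265 226   9   7  54] [269.22222222 228.74074074] [0.58197458 0.07515817 0.08077057] 1.0910321731403891 [0.58619985 0.08185923 0.075     ]
```

The image shows the gripper holding the cap, with the tips resting near the shoulder. The bottle is upright, with its cap top at z 0.083. The hold is sound, so I carry it like this.

Emit:
{"method": "apply_moves", "body": {
  "series": "0 0 -1 0 1;0 0 -3 0 1;0 0 -4 0 1;0 0 -4 0 1;2 -2 0 0 1;3 -3 0 0 1;3 -3 0 0 1;3 -3 0 0 1;3 -3 0 0 1;1 -1.4 0 0 1;0 0 3 0 1;0 0 3 0 1;0 0 2 0 1;0 0 1 0 1;0 0 1 0 1;0 0 0 0 1;0 0 0 0 1"
}}

```text
time: 6.3
ee_pos: [0.4803, 0.2658, 0.0586]
tcp_rot: [0.799, 0.602, 0.001, 0.0]
force: [-0.3, 1.3, -0.8]
grip_width: 0.264
gripper_force: 32.0
```

Run:
```python
from h import *
s=monitor.state(); print(s['ee_pos'],s['force'],s['grip_width'],s['gripper_force'])
f=grab('wrist'); a=f['pixels'][60:420,130:430]; g=grab('top')['pixels'][180:330,130:280]
o=np.zeros((480,800,3),np.uint8);o[:,:400]=cv2.resize(a,(400,480));o[:400,400:]=cv2.resize(g,(400,400))
cv2.imwrite('pics/w3.png',o)
p=cloud(f)
for v in range(180,300,8): print(v,[(p[v,u]*1000).round().astype(int).tolist() for u in (240,247,262,280,300,318)])
```

```text
[0.48034149 0.26576321 0.05857804] [-0.34788589  1.31766225 -0.80360634] 0.2636552303818369 32.04684932628879
180 [[462, 297, 0], [467, 296, -1], [476, 293, -1], [487, 291, 1], [500, 287, 1], [511, 283, 0]]
188 [[461, 292, 0], [465, 291, 1], [474, 288, 0], [486, 285, 1], [498, 282, 0], [509, 278, 0]]
196 [[459, 287, 1], [464, 286, 2], [473, 283, 0], [487, 289, 33], [497, 277, 1], [508, 273, 1]]
204 [[458, 282, 2], [462, 281, 0], [477, 290, 41], [487, 289, 47], [496, 282, 35], [507, 268, 1]]
212 [[456, 277, 2], [460, 275, 0], [477, 290, 54], [487, 290, 61], [496, 283, 51], [505, 262, 0]]
220 [[454, 271, -1], [458, 270, 1], [478, 289, 64], [487, 289, 71], [495, 284, 63], [504, 257, 2]]
228 [[452, 266, 1], [468, 285, 57], [478, 289, 74], [486, 287, 76], [495, 284, 74], [503, 251, 0]]
236 [[450, 260, 0], [470, 285, 70], [478, 286, 77], [486, 285, 79], [494, 281, 76], [501, 246, 0]]
244 [[448, 254, -2], [469, 284, 75], [477, 284, 80], [485, 282, 80], [493, 279, 79], [500, 239, 0]]
252 [[446, 249, 0], [469, 281, 78], [476, 280, 81], [485, 282, 90], [492, 276, 81], [500, 270, 74]]
260 [[444, 243, -1], [468, 277, 78], [477, 282, 92], [485, 282, 97], [492, 276, 89], [499, 266, 74]]
268 [[467, 281, 92], [470, 281, 93], [477, 281, 98], [484, 280, 99], [491, 276, 96], [498, 272, 93]]
276 [[468, 281, 98], [470, 280, 98], [477, 279, 100], [483, 277, 100], [491, 276, 101], [498, 273, 100]]
284 [[468, 280, 104], [471, 280, 106], [476, 276, 101], [482, 274, 100], [490, 271, 100], [497, 272, 105]]
292 [[469, 281, 111], [471, 280, 110], [475, 273, 101], [481, 271, 101], [489, 268, 100], [497, 273, 111]]
```

View pics/w3.png

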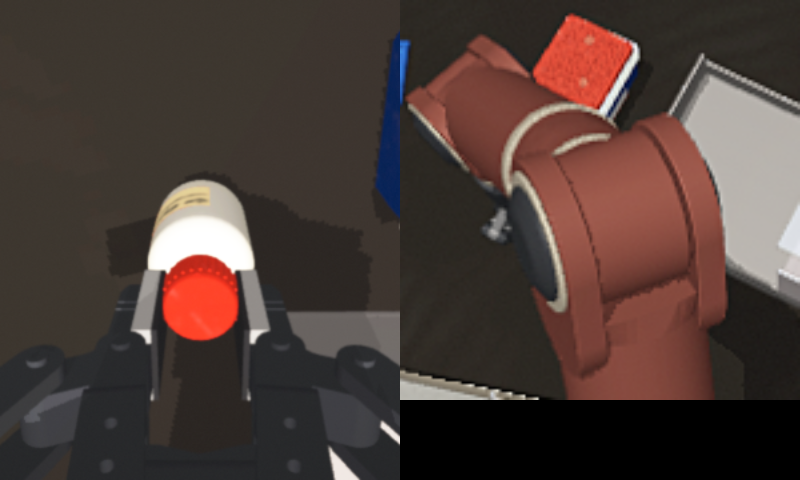

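The bottle hangs upright, with its cap top at z 0.1005 and so its bottom 25.5 mm up. I lower it 2.5 cm and release.

Emit:
{"method": "apply_moves", "body": {
  "series": "0 0 1 0 1;0 0 1 0 1;0 0 0.5 0 1;0 0 0.1 0 1;0 0 0 0 1;0 0 0 0 1;0 0 0 0 1"
}}

```text
time: 7.1
ee_pos: [0.4799, 0.2653, 0.0337]
tcp_rot: [0.799, 0.602, 0.0, 0.001]
force: [-3.1, -3.0, 16.9]
grip_width: 0.266
gripper_force: 35.2
```

Emit:
{"method": "apply_moves", "body": {
  "series": "0 0 0 0 0.6;0 0 0 0 0.4;0 0 0 0 0.2;0 0 0 0 0;0 0 0 0 0;0 0 0 0 0;0 0 0 0 0;0 0 0 0 0;0 0 -3 0 0;0 0 -4 0 0;0 0 -5 0 0;0 0 -5 0 0;0 0 -5 0 0;0 0 0 0 0"
}}

```text
time: 8.5
ee_pos: [0.4829, 0.2687, 0.2594]
tcp_rot: [0.799, 0.602, 0.008, 0.001]
force: [0.1, 1.1, -0.0]
grip_width: 1.003
gripper_force: 0.0
```

Run:
```python
from h import *
f=grab('wrist'); s=monitor.state(); print(s['ee_pos'],s['grip_width'])
p=cloud(f); T=R.from_quat(s['tcp_rot']); q=T.inv().apply((p-s['ee_pos']).reshape(-1,3)).reshape(p.shape)*1000
m=(q[...,2]<60)&(q[...,2]>-120)&(f['range_z']>0)&(abs(q[...,0])<60)
for sgn in(-1,1):
    a=q[m&(q[...,1]*sgn>0)]; a=a[np.argsort(-a[:,2])]; print(len(a),a[:200:20].round().tolist())
hsv=cv2.cvtColor(f['pixels'],cv2.COLOR_BGR2HSV)
red=((hsv[...,0]<8)|(hsv[...,0]>172))&(hsv[...,1]>120)&(hsv[...,2]>80)
k,l,st,c=cv2.connectedComponentsWithStats(red.astype(np.uint8))
for i in range(1,k):
    M=np.median(p[l==i],0)
    if st[i,4]>60: print(st[i],c[i],M)
cv2.imwrite('pics/w4.png',f['pixels'])
```

```text
[0.48132562 0.26697884 0.25571098] 0.9967202458225308
17343 [[-4.0, -42.0, -40.0], [2.0, -42.0, -41.0], [11.0, -43.0, -42.0], [12.0, -42.0, -43.0], [-5.0, -42.0, -43.0], [10.0, -42.0, -44.0], [3.0, -42.0, -44.0], [-6.0, -43.0, -44.0], [-7.0, -42.0, -45.0], [8.0, -42.0, -45.0]]
17339 [[3.0, 44.0, -40.0], [2.0, 44.0, -42.0], [-2.0, 43.0, -42.0], [5.0, 44.0, -43.0], [-3.0, 44.0, -44.0], [-10.0, 44.0, -44.0], [4.0, 43.0, -45.0], [0.0, 43.0, -45.0], [-5.0, 43.0, -45.0], [1.0, 44.0, -46.0]]
[  359    86   133    88 10478] [423.36266463 128.9516129 ] [0.62912306 0.2748342  0.07747186]
[265 163  23  26 453] [275.88741722 175.22295806] [0.48049809 0.27006332 0.07508894]
```

View pics/w4.png

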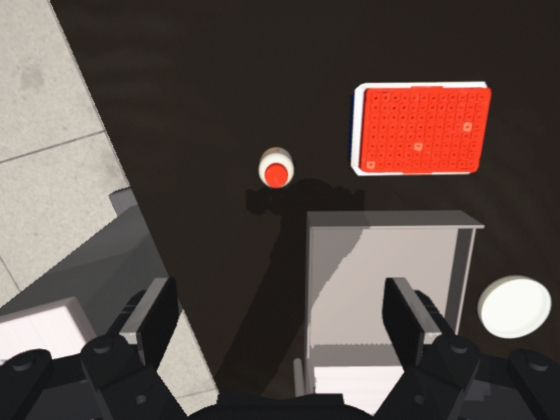

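Wrist view: the bottle stands upright at (276,175) with its cap top at z 0.075, clear of the tip box. The open fingertips measure 40 mm behind the reported TCP, so I use that offset from here. Before planning the tip I need the gripper's forward profile.

Run:
```python
from h import *
f=dict(np.load('wrist.npz')); s=monitor.state(); p=cloud(f)
T=R.from_quat(s['tcp_rot']); q=T.inv().apply((p-s['ee_pos']).reshape(-1,3)).reshape(p.shape)*1000
print('cam in tool',T.inv().apply(f['xyz']-s['ee_pos'])*1000)
m=(f['range_z']>0)&(q[...,2]<-35)&(f['range_z']<.3)
a=q[m]
for z in range(-160,-35,8):
    b=a[(a[:,2]>=z)&(a[:,2]<z+8)]
    if len(b)>5: print(z,len(b),'x',np.percentile(b[:,0],[1,50,99]).round(),'y',np.percentile(b[:,1],[1,99]).round(), 'centre x',np.round(np.percentile(b[abs(b[:,1])<25][:,0],[1,99])) if (abs(b[:,1])<25).sum()>3 else '')
```

```text
cam in tool [  83.47217331    0.20943501 -170.73664086]
-120 1204 x [17. 19. 20.] y [-35.  36.] centre x [18. 20.]
-112 7913 x [10. 18. 20.] y [-63.  64.] centre x [11. 19.]
-104 6334 x [-0. 13. 19.] y [-69.  70.] centre x [10. 13.]
-96 9454 x [-5. 10. 16.] y [-72.  72.] centre x 
-88 2110 x [ 8. 14. 16.] y [-70.  69.] centre x 
-80 1979 x [-3. 10. 13.] y [-53.  55.] centre x 
-72 1968 x [-9.  9. 13.] y [-55.  56.] centre x 
-64 1653 x [-9.  9. 14.] y [-55.  57.] centre x 
-56 1393 x [-9.  9. 14.] y [-55.  56.] centre x 
-48 674 x [-9.  5. 14.] y [-49.  50.] centre x
```

Emit:
{"method": "apply_moves", "body": {
  "series": "0 0 -5 0 0;0 0 -5 0 0;0 0 -5 0 0;-4 1 0 0 0;-4 1 0 0 0;-4 1 0 0 0;-4 1 0 0 0;-4 1 0 0 0;-4 1 0 0 0;-4 1 0 0 0;-4 1 0 0 0;-4 1 0 0 0;-4 1 0 0 0;-4 1 0 0 0;-4 1 0 0 0;-4 1 0 0 0;0 0 4 0 0;0 0 4 0 0;0 0 0 0 0;0 0 0 0 0"
}}

```text
time: 10.55
ee_pos: [0.461, -0.2702, 0.3213]
tcp_rot: [0.799, 0.602, -0.0, -0.001]
force: [-0.3, -1.2, 0.7]
grip_width: 0.997
gripper_force: 0.0
```

Run:
```python
from h import *
f=grab('wrist'); s=monitor.state(); print(s['ee_pos'],s['tcp_rot'])
p=cloud(f); O=np.array([.520,-.088,0]); A=R.from_euler('z',74,degrees=True)
q=A.inv().apply((p-O).reshape(-1,3)).reshape(p.shape)*1000
t=A.inv().apply(s['ee_pos']-O)*1000; print('tool in stand',t)
ok=(f['range_z']>.05)
h=ok&(abs(q[...,2]-183)<8)&(q[...,0]<-120)&(q[...,0]>-200)&(abs(q[...,1])<40)
if h.any(): print('handle top',h.sum(),np.percentile(q[h],[3,50,97],axis=0).round(1))
r=ok&(abs(q[...,2]-225)<5)&(q[...,0]<0)&(q[...,0]>-160)&(abs(q[...,1])<90)
v,u=np.nonzero(r); g=(A.inv().apply(onplane(f,u,v,.225)-O)*1000)[:,:2].astype(np.float32)
print('rim',len(g),cv2.minAreaRect(g), g.min(0),g.max(0))
d=ok&(abs(q[...,2]-110)<5)&(abs(q[...,1])<100)&(q[...,0]<0)&(q[...,0]>-230)
print('deck',d.sum(),np.percentile(q[d],[1,50,99],axis=0).round())
cv2.imwrite('pics/w5.png',f['pixels'])
```

```text
[ 0.46216068 -0.27052681  0.32304419] [7.98627215e-01 6.01825054e-01 5.54816544e-04 9.32119381e-04]
tool in stand [-191.39870571    5.28751562  323.04418638]
handle top 77 [[-163.9   -1.3  187.1]
 [-157.5    3.8  190. ]
 [-122.    18.2  191. ]]
rim 4020 ((-91.71994018554688, 5.209403991699219), (138.60862731933594, 71.32096099853516), 89.9439926147461) [-127.44813   -64.067345] [-55.99903  74.5476 ]
deck 9408 [[-187.  -78.  109.]
 [-152.   11.  111.]
 [ -44.   77.  115.]]
```

View pics/w5.png

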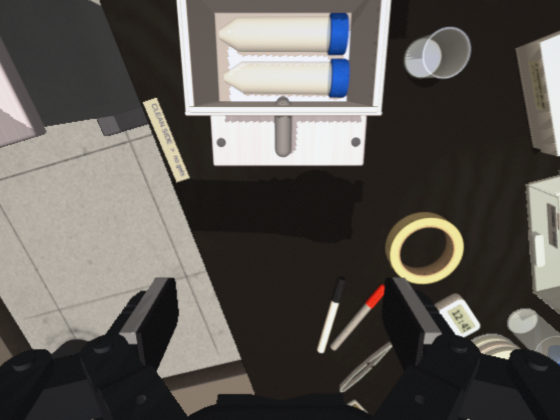

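Wrist view: tote rear rim at row ~112, handle at (284,130). In stand axes (mm) the handle bar is at about x -158, y 5, and the tote is square to the stand. I descend, keeping the tool about 6 mm behind the bar, and grip low.

Emit:
{"method": "apply_moves", "body": {
  "series": "2.6 0 0 0 0;0 0 5 0 0;0 0 5 0 0;0 0 5 0 0;0 0 4 0 0;0 0 3 0 0;0 0 0.5 0 0;0 0 0 0 0;0 0 0 0 1;0 0 0 0 1;0 0 0 0 1;0 0 0 0 1;0 0 0 0 1;0 0 0 0 1;0 0 0 0 1;0 0 0 0 1;0 0 0 0 1",
  "newtons": 30
}}

```text
time: 12.3
ee_pos: [0.4686, -0.2456, 0.0972]
tcp_rot: [0.799, 0.602, 0.0, 0.0]
force: [-1.1, -0.8, 5.3]
grip_width: 0.156
gripper_force: 29.4
```

```bash
cat > st.py <<'E'
from h import *
f=grab('wrist'); s=monitor.state(); p=cloud(f); O=np.array([.520,-.088,0]); A=R.from_euler('z',74,degrees=True)
q=A.inv().apply((p-O).reshape(-1,3)).reshape(p.shape)*1000
print('tool in stand',(A.inv().apply(s['ee_pos']-O)*1000).round(1),'F',A.inv().apply(s['force']).round(1),s['grip_width'],s['gripper_force'],s['time'])
E
python3 - <<'E'
from st import *
cv2.imwrite('pics/w6.png',f['pixels'])
for v in range(150,420,15): print(v,[q[v,u].round().astype(int).tolist() for u in (230,255,280,305,330)])
E
```

```text
tool in stand [-165.7    6.    97.2] F [-0.3  0.9  4.9] 0.15024471005476817 29.39815890043974 12.35
150 [[-103, 23, 146], [-103, 14, 145], [-103, 6, 146], [-103, -2, 145], [-103, -10, 145]]
165 [[-83, 6, 264], [-109, 15, 142], [-83, 6, 264], [-109, -2, 143], [-109, -11, 143]]
180 [[-121, 28, 115], [-121, 17, 114], [-83, 6, 264], [-121, -5, 114], [-121, -15, 114]]
195 [[-122, 25, 135], [-122, 16, 134], [-122, 6, 134], [-122, -3, 134], [-123, -13, 132]]
210 [[-122, 23, 152], [-122, 14, 152], [-122, 6, 152], [-122, -2, 151], [-122, -11, 151]]
225 [[-122, 21, 165], [-122, 14, 165], [-122, 6, 166], [-122, -1, 165], [-122, -9, 165]]
240 [[-122, 19, 176], [-122, 13, 176], [-122, 6, 177], [-123, -1, 175], [-122, -7, 175]]
255 [[-122, 18, 185], [-122, 12, 185], [-117, 6, 195], [-122, 0, 185], [-122, -6, 184]]
270 [[-122, 17, 192], [-121, 12, 195], [-120, 6, 197], [-120, 1, 196], [-122, -5, 192]]
285 [[-122, 17, 199], [-123, 11, 198], [-122, 6, 199], [-122, 1, 199], [-122, -4, 198]]
300 [[-122, 16, 204], [-122, 11, 204], [-122, 6, 205], [-122, 1, 204], [-122, -3, 205]]
315 [[-122, 15, 209], [-122, 11, 209], [-122, 6, 209], [-121, 2, 210], [-122, -3, 209]]
330 [[-122, 15, 213], [-122, 10, 213], [-122, 6, 213], [-122, 2, 213], [-122, -2, 213]]
345 [[-123, 14, 216], [-123, 10, 216], [-83, 6, 264], [-123, 2, 216], [-122, -2, 217]]
360 [[-122, 14, 220], [-122, 10, 220], [-122, 6, 221], [-122, 2, 220], [-122, -1, 220]]
375 [[-122, 13, 223], [-122, 10, 223], [-122, 6, 223], [-123, 3, 222], [-123, -1, 222]]
390 [[-83, 6, 264], [-83, 6, 264], [-83, 6, 264], [-123, 3, 224], [-83, 6, 264]]
405 [[-83, 6, 264], [-83, 6, 264], [-126, 6, 225], [-83, 6, 264], [-126, -1, 225]]
```

View pics/w6.png

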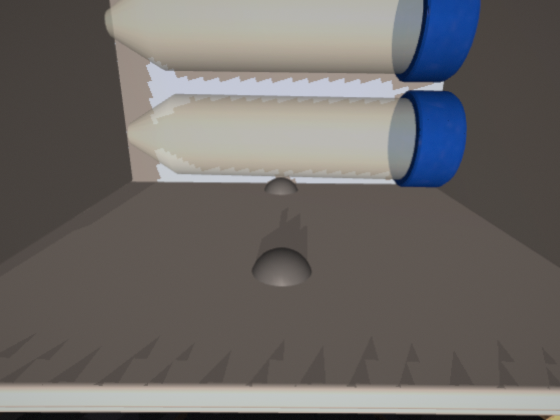

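The view inside the tote shows both tubes lying on the floor and the rear wall at rows 185-385 (inner face x=-122), so the toe is 20 mm short of the stop. The bar is gripped. I slide the tote to the stop.

Emit:
{"method": "apply_moves", "body": {
  "series": "0.5 0 0 0 1;0.5 0 0 0 1;0.5 0 0 0 1;0.3 0 0 0 1;0.2 0 0 0 1;0 0 0 0 1"
}}

```text
time: 12.95
ee_pos: [0.4741, -0.2281, 0.0973]
tcp_rot: [0.799, 0.601, -0.0, 0.001]
force: [-0.6, -2.6, 5.2]
grip_width: 0.154
gripper_force: 29.4
```

```bash
python3 st.py
```

```text
tool in stand [-147.4    5.5   97.3] F [-2.8 -0.6  6.1] 0.1534053487658246 29.38767783343792 13.0
```

Emit:
{"method": "apply_moves", "body": {
  "series": "0.1 0 0 0 1;0.1 0 0 0 1;0.1 0 0 0 1;0 0 0 0 1"
}}

```text
time: 13.4
ee_pos: [0.4748, -0.2258, 0.0973]
tcp_rot: [0.799, 0.601, -0.001, 0.002]
force: [-1.6, -4.1, 5.8]
grip_width: 0.154
gripper_force: 29.4
```

```bash
python3 st.py
```

```text
tool in stand [-144.9    5.5   97.3] F [-4.4  0.3  5.4] 0.15252120148656323 29.407921247184277 13.45
```

Emit:
{"method": "apply_moves", "body": {
  "series": "0.3 0 -0.57 0 1;0.2 0 -0.57 0 1;0.23 0 -0.55 0 1;0.23 0 -0.55 0 1;0.28 0 -0.53 0 1;0.28 0 -0.53 0 1;0.32 0 -0.51 0 1;0.32 0 -0.51 0 1;0.36 0 -0.48 0 1;0.36 0 -0.48 0 1;0 0 0 0 1"
}}

```text
time: 14.55
ee_pos: [0.4828, -0.201, 0.1505]
tcp_rot: [0.8, 0.6, -0.002, 0.004]
force: [-0.3, -8.5, 2.8]
grip_width: 0.153
gripper_force: 29.8
```

```bash
cat >> st.py <<'E'
h=(f['range_z']>.05)&(abs(q[...,1]-6)<12)
v=[150,200,250,300,350,400]
for i in v: print(i,q[i,255].round().astype(int).tolist())
E
python3 st.py
```

```text
tool in stand [-119.1    4.6  150.3] F [-8.3 -1.3  4.2] 0.1533274923328579 29.873720481991768 14.6
150 [-60, 15, 174]
200 [-63, 11, 230]
250 [-76, 11, 233]
300 [-89, 12, 235]
350 [-119, 13, 219]
400 [-109, 11, 249]
```

```bash
cat > ang.py <<'E'
from h import *
O=np.array([.520,-.088,0]); A=R.from_euler('z',74,degrees=True)
for n in('scene','top'):
    f=grab(n); q=A.inv().apply((cloud(f)-O).reshape(-1,3))*1000
    b=(abs(abs(q[:,1]-5)-58)<8)&(q[:,0]>-150)&(q[:,0]<-5)&(q[:,2]>125)&(q[:,2]<303)
    for x in range(-150,-5,12):
        c=q[b&(q[:,0]>=x)&(q[:,0]<x+12)]
        if len(c)>4: print(n,x+6,len(c),np.percentile(c[:,2],[5,50,95]).round())
E
python3 ang.py
```

```text
scene -132 102 [248. 263. 270.]
scene -120 74 [265. 269. 274.]
scene -108 34 [266. 269. 271.]
scene -96 137 [151. 160. 171.]
scene -84 50 [167. 175. 185.]
scene -72 60 [213. 220. 226.]
scene -60 219 [224. 239. 254.]
scene -48 29 [252. 253. 256.]
scene -36 11 [241. 246. 249.]
scene -24 17 [224. 240. 243.]
scene -12 18 [207. 222. 238.]
top -120 5 [268. 271. 272.]
top -108 26 [264. 269. 274.]
top -96 21 [152. 160. 172.]
top -84 51 [160. 186. 199.]
top -72 73 [164. 208. 224.]
top -60 79 [161. 235. 254.]
top -48 82 [153. 250. 259.]
top -36 102 [146. 200. 251.]
top -24 96 [147. 196. 246.]
top -12 89 [137. 181. 241.]
```

The rear rim is at (-48,256), which matches exactly 25° of pivoting about the toe. I continue to 50°.

Emit:
{"method": "apply_moves", "body": {
  "series": "0.4 0 -0.45 0 1;0.4 0 -0.44 0 1;0.44 0 -0.42 0 1;0.45 0 -0.4 0 1;0.47 0 -0.38 0 1;0.47 0 -0.35 0 1;0.5 0 -0.33 0 1;0.5 0 -0.32 0 1;0.53 0 -0.29 0 1;0.53 0 -0.27 0 1;0 0 0 0 1;0 0 0 0 1"
}}

```text
time: 15.9
ee_pos: [0.4958, -0.1554, 0.1878]
tcp_rot: [0.8, 0.601, -0.001, 0.004]
force: [-2.9, -6.9, 10.3]
grip_width: 0.159
gripper_force: 30.0
```

```bash
python3 st.py|head -1; python3 ang.py
```

```text
tool in stand [-71.4   4.7 187.8] F [-7.7  0.2 10.7] 0.15698343961533523 29.965401738882065 15.95
scene -84 61 [279. 295. 301.]
scene -72 83 [184. 189. 301.]
scene -60 120 [191. 198. 205.]
scene -48 109 [202. 208. 214.]
scene -36 60 [211. 216. 223.]
scene -12 26 [240. 243. 247.]
scene 0 7 [241. 243. 246.]
top -72 16 [186. 192. 198.]
top -60 31 [182. 199. 205.]
top -48 39 [173. 209. 216.]
top -36 43 [171. 219. 225.]
top -24 66 [186. 230. 235.]
top -12 65 [166. 237. 242.]
```

Emit:
{"method": "apply_moves", "body": {
  "series": "0.55 0 -0.25 0 1;0.56 0 -0.22 0 1;0 0 0 0 1"
}}

```text
time: 16.35
ee_pos: [0.4993, -0.1436, 0.1929]
tcp_rot: [0.799, 0.601, -0.001, 0.003]
force: [-1.9, -6.1, 11.1]
grip_width: 0.15
gripper_force: 30.2
```

```bash
python3 st.py|head -1; python3 ang.py
```

```text
tool in stand [-59.5   4.6 192.7] F [-6.6  0.9 10.7] 0.1552645177331029 30.28063327074051 16.4
scene -72 56 [192. 294. 302.]
scene -60 104 [192. 196. 202.]
scene -48 101 [200. 205. 211.]
scene -36 100 [208. 213. 218.]
scene -24 66 [214. 220. 226.]
scene -12 5 [221. 224. 228.]
top -60 11 [189. 199. 203.]
top -48 37 [187. 206. 211.]
top -36 47 [161. 213. 220.]
top -24 48 [145. 222. 229.]
top -12 48 [137. 230. 235.]
```

Emit:
{"method": "apply_moves", "body": {
  "series": "0.57 0 -0.2 0 1;0.57 0 -0.17 0 1;0 0 0 0 1"
}}

```text
time: 16.8
ee_pos: [0.5027, -0.1316, 0.1966]
tcp_rot: [0.799, 0.601, -0.0, 0.003]
force: [-3.0, -3.8, 11.3]
grip_width: 0.153
gripper_force: 30.6
```

```bash
python3 st.py|head -1; python3 ang.py|grep -v top
```

```text
tool in stand [-47.    4.6 196.5] F [-5.   1.3 11. ] 0.15232660841820783 30.66597282886505 16.85
scene -60 87 [193. 200. 302.]
scene -48 110 [171. 202. 207.]
scene -36 116 [153. 209. 214.]
scene -24 108 [134. 216. 221.]
scene -12 69 [218. 223. 228.]
```

60° reached, with no guard contact. One more step, then release past balance.

Emit:
{"method": "apply_moves", "body": {
  "series": "0.57 0 -0.14 0 1;0.2 0 -0.03 0 1;0 0 0 0 0;0 0 0 0 0;0 0 0 0 0;0 0 0 0 0;0 0 0 0 0;0 0 0 0 0;0 0 0 0 0;0 0 0 0 0"
}}

```text
time: 17.95
ee_pos: [0.5039, -0.1215, 0.1961]
tcp_rot: [0.799, 0.602, 0.0, -0.0]
force: [-1.0, 1.1, 0.1]
grip_width: 0.999
gripper_force: 0.0
```

```bash
python3 st.py|head -1; python3 ang.py|grep -v top;python3 - <<'E'
from h import *
f=dict(np.load('scene.npz'));g=dict(np.load('wrist.npz'))
o=np.zeros((420,800,3),np.uint8);o[:,:400]=cv2.resize(f['pixels'][150:360,180:380],(400,420));o[:300,400:]=cv2.resize(g['pixels'],(400,300))
cv2.imwrite('pics/w7.png',o)
E
```

```text
tool in stand [-36.6   6.3 196.1] F [ 0.4 -0.3  0. ] 1.0021589314236945 0.0 18.0
scene -48 160 [243. 280. 299.]
scene -36 49 [281. 284. 287.]
scene -24 8 [282. 284. 286.]
scene -12 48 [125. 129. 135.]
scene 0 8 [128. 133. 138.]
```

Emit:
{"method": "apply_moves", "body": {
  "series": "-3 0 0 0 0;-5 0 0 0 0;-5 0 0 0 0;-5 0 0 0 0;-5 0 -3 0 0;-5 0 -5 0 0;-5 0 -5 0 0;-5 0 -5 0 0;0 0 0 0 0;0 0 0 0 0"
}}

```text
time: 19.1
ee_pos: [0.4128, -0.4384, 0.3282]
tcp_rot: [0.799, 0.601, 0.0, 0.0]
force: [0.2, 0.7, -0.4]
grip_width: 1.002
gripper_force: 0.0
```

Run:
```python
from h import *
O=np.array([.520,-.088,0]); A=R.from_euler('z',74,degrees=True)
f=grab('scene');g=grab('top')
o=np.zeros((480,800,3),np.uint8);o[:,:400]=cv2.resize(f['pixels'][130:340,180:355],(400,480));o[:,400:]=cv2.resize(g['pixels'][160:328,180:320],(400,480))
cv2.imwrite('pics/fin.png',o)
for n,F in(('scene',f),('top',g)):
    q=A.inv().apply((cloud(F)-O).reshape(-1,3))*1000
    b=(abs(q[:,1]-5)<60)&(q[:,0]>-30)&(q[:,0]<265)&(q[:,2]<305)&(q[:,2]>-5)
    for x in range(-30,265,20):
        c=q[b&(q[:,0]>=x)&(q[:,0]<x+20)]
        if len(c)>4: print(n,x+10,len(c),np.percentile(c[:,2],[5,50,95]).round())
print(monitor.state()['time'])
```

```text
top -20 355 [106. 112. 127.]
top 0 111 [ 66. 131. 136.]
top 80 24 [163. 209. 217.]
top 100 317 [148. 159. 208.]
top 120 320 [ 10. 143. 192.]
top 140 160 [  8. 131. 137.]
top 160 223 [ 6. 36. 67.]
top 180 262 [ 6. 11. 47.]
top 200 256 [ 5. 10. 14.]
top 220 268 [ 5. 10. 15.]
top 240 267 [ 5. 10. 14.]
top 260 204 [ 5.  9. 14.]
19.2
```

View pics/fin.png

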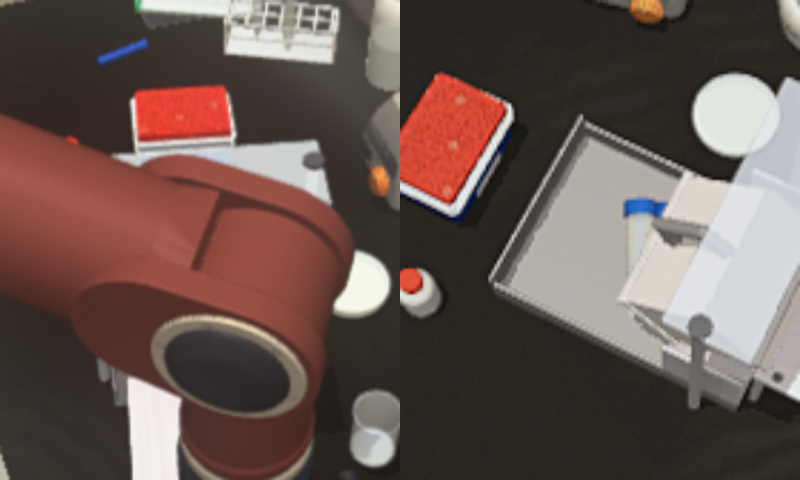

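The final picture shows the tote mouth down on the chute, its wall sloping about 36-38°. The bottle is upright, and two blue caps show in the tray at (637,207) and (657,207). Next I check that both tubes are out and at rest.

Run:
```python
from h import *
O=np.array([.520,-.088,0]); A=R.from_euler('z',74,degrees=True)
g0=dict(np.load('top.npz')); g=grab('top')
print('change',[int((abs(g[k][170:328,180:320].astype(int)-g0[k][170:328,180:320])>30).sum()) for k in('pixels',)])
for n,F in(('top',g),('wrist',grab('wrist'))):
    q=A.inv().apply((cloud(F)-O).reshape(-1,3)).reshape(420,560,3)*1000
    hsv=cv2.cvtColor(F['pixels'],cv2.COLOR_BGR2HSV)
    b=(abs(hsv[...,0].astype(int)-110)<14)&(hsv[...,1]>130)&(hsv[...,2]>50)
    b&=(q[...,0]>0)&(q[...,0]<280)&(abs(q[...,1])<100)
    pts=q[b]; print(n,len(pts)); 
    if len(pts): print(pts[np.argsort(pts[:,0])][::max(1,len(pts)//14)].round().tolist())
```

```text
change [0]
top 60
[[133.0, 0.0, 179.0], [149.0, -42.0, 78.0], [151.0, -33.0, 80.0], [154.0, -40.0, 77.0], [162.0, -42.0, 40.0], [165.0, -41.0, 41.0], [167.0, -39.0, 44.0], [169.0, -37.0, 45.0], [171.0, -35.0, 48.0], [174.0, -34.0, 45.0], [177.0, -33.0, 47.0], [179.0, -42.0, 45.0], [182.0, -30.0, 38.0], [184.0, -40.0, 43.0], [186.0, -32.0, 45.0]]
wrist 0
```

Emit:
{"method": "apply_moves", "body": {
  "series": "0 0 0 0 0;0 0 0 0 0;0 0 0 0 0;0 0 0 0 0;0 0 0 0 0;0 0 0 0 0;0 0 0 0 0;0 0 0 0 0;0 0 0 0 0;0 0 0 0 0;0 0 0 0 0;0 0 0 0 0;0 0 0 0 0;0 0 0 0 0;0 0 0 0 0"
}}

```text
time: 20.8
ee_pos: [0.4131, -0.4377, 0.3279]
tcp_rot: [0.799, 0.602, 0.0, -0.0]
force: [0.2, 0.3, 0.1]
grip_width: 1.003
gripper_force: 0.0
```

Run:
```python
from h import *
g0=dict(np.load('top.npz')); g=grab('top')
c=int((abs(g['pixels'][170:328,180:320].astype(int)-g0['pixels'][170:328,180:320])>30).sum()); print(c, monitor.state()['force'])
if c==0: print(env.job_done())
```

```text
0 [-0.55880556 -0.27458542  0.00312675]
the job is handed in; nothing more can be done
None
```

The job is handed in at about 21 s, with no verdict returned: the bottle stands upright on the worktop, the tote lies mouth down on the chute, and both tubes measured outside it in the tray, one resting partly on the other, with nothing moving over the last 1.5 s.

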